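Switch on the blood-film bench in start-up order

ROBOT

A 7-joint arm with a two-finger parallel gripper is mounted at the origin on the work surface. World frame = base frame: x ahead of the robot, y to its left, z up, the work surface at z = 0. Lengths are in mm, angles in rad, forces in N, time in s.
With the tool pointing down it reaches from about 400 to 875 mm from the base axis. Payload 4.4 kg.
Tool frame: the origin (TCP) lies at the very end of the fingers, on their centre line; the grasp point (between the pads) lies 19 mm behind it; z points along the fingers, y is the direction in which the jaws open and shut (so a half turn about z gives the same grasp; the last joint's range is limited). The gripper opens to 85 mm and grips with 20 to 120 N. Pads are 22 mm wide; open, the fingers measure 114 mm over their backs; the gripper's body (76 mm by 85 mm) begins 54 mm behind the grasp point. The pads swing forward as they close: fully open they stand 13 mm farther back than shut.
Start: joints at [1.142, 0.628, 0.038, 1.517, -0.027, 0.996, -0.02], TCP at [230.71, -607.693, 207.113] pointing down, gripper open.
Joint ranges: [-3.06, 3.06], [-0.37, 2.12], [-1.25, 1.32], [0.18, 2.47], [-1.1, 4.24], [0.23, 1.98], [-2.94, 2.94]. Speed limits (rad/s): [2.57, 2.57, 3.14, 3.14, 3.14, 3.14, 3.14].

INTERFACE

Orientations are given as [roll, pitch, yaw] about the fixed x, y, z axes, in that order (R = Rz(yaw) Ry(pitch) Rx(roll)).
In Python, from cell import read_state, get_image, calibration, finish_job gives the robot as it stands. The module is installed in compiled form; this text tells all that it offers.
- The arm moves only by the tool apply_moves, never from a script. Its argument "increments" is a list of rows, each an object of numbers: "tx", "ty", "tz": the shift along the world's x, y, z in m; "rx", "ry", "rz": the turn, a rotation vector about the world's x, y, z in units of 5 degrees (1.0 is 5 degrees); "claw": the finger opening in m, from 0 to 0.0854. In form: [{"tx": .., "ty": .., "tz": .., "rx": .., "ry": .., "rz": .., "claw": ..}, ...]. A call has 1 to 12 rows; each row is the pose to reach, as a shift and turn from the pose commanded when the call began; what a row does not reach only later rows make up. A row lasts 1/10 s, in which the tool goes at most 50 mm and 8.59 degrees, less where a joint would pass 70% of its speed; a pose out of reach is approached as far as the arm can. A call with a gripper value outside its range is refused whole. The fingers move at their own pace and stop on an object; the grip force is fixed at half the most. Time passes only in rows, so rows that repeat a pose let the fingers close. It gives the time, the measured TCP pose, the force and the opening at its end, in the units of the state.
- read_state(): the state, without advancing time (a new reading comes with each control period).
- get_image(name): name is "scene" or "top" or "wrist"; returns the picture (400x640x3 uint8, red, green, blue); there is no depth.
- calibration(name): a dict with "camera_matrix" (3x3 intrinsics, pixels), "origin" and "attitude" of the camera in the world. Camera axes: x right, y up, looking along -z (the intrinsics and any distortion apply to the point x, -y, -z); pixel columns grow to the right and rows downward; lengths in mm; the calibration is good to about 2 mm. A picture is of the moment at which its call begins: read the wrist's pose just before it. calibration takes no time and is no camera call; for the wrist camera it gives the pose at the moment of the call.
- finish_job(): hands the job in, once; it reports no verdict.
The state is a dict: "clock": time; "qpos": joint angles; "qd": joint speeds; "tau": joint torques, N m; "eef_pos": TCP position; "tool_rot": TCP orientation; "force": force on the tool from outside, world axes, zero at the start; "torque": the same for the moment, N m; "width": finger opening in mm.
Only numpy, scipy, OpenCV 4.12 (cv2) and the standard library are available. Lean on these libraries where they do the work, as an engineer would, in place of code of your own. Each camera call takes 0.05 s, during which the arm holds its last target. There are 200 camera calls.

TASK

Get the blood-film bench ready by switching on three instruments in this order: first the slide warmer, then the vortex mixer, then the microscope light source, each by lightly pushing its black key down on the top of the housing near the front until it is down and stays down. Leave the magnetic stirrer off. Do not lift or shift any instrument, press gently, and do not disturb the other things on the bench.

Things in the scene. Friction and masses are not known exactly. Their poses are not given: they have to be found in the camera images.
- slide_warmer: The slide warmer: low white box 180 (x) x 120 (y) x 44 mm high with a flat rectangular bare metal plate 120 x 106 mm on top (plate top 50 mm above the bench). It stands loose on rubber feet, 1 to 2 kg. Origin: centre of its underside, on the bench; z up; -x is its front, which looks roughly towards the robot, where its key is.
- slide_warmer_key_top (a point): Centre of the top face of the slide warmer's key, a wide black bar, 18 (x) x 46 (y) mm, on the top of the housing near its front, on the middle line 64 mm to -x of the origin, 60 mm above the bench when raised. The housing around it lies 16 mm below. The point moves with the key's cap.
- slide_warmer_key (a joint): How far the stem of the slide warmer's key is pressed down, in m: 0 fully raised (it starts between 0 and 1 mm), 0.007 at its stop. The stem slides straight down against about 3 N, stays where it is left, is on from 4 mm down. Its cap is cushioned (2 N per mm, 6 mm of give): while the stem is being moved the cap is 1.5 mm lower than the stem reads, and springs back when let go.
- mixer: The vortex mixer: white box 150 (x) x 110 (y) x 46 mm high with a round collar and a black rubber cup on top, 54 mm across, its rim 90 mm above the bench and its axis 26 mm to +x of the origin. It stands loose on rubber feet, 1 to 2 kg. Origin: centre of its underside, on the bench; z up; -x is its front, which looks roughly towards the robot, where its key is.
- mixer_key_top (a point): Centre of the top face of the mixer's key, a round black button, 24 mm across, on the top of the housing near its front, on the middle line 52 mm to -x of the origin, 62 mm above the bench when raised. The housing around it lies 16 mm below. The point moves with the key's cap.
- mixer_key (a joint): How far the stem of the mixer's key is pressed down, in m: 0 fully raised (it starts between 0 and 1 mm), 0.007 at its stop. The stem slides straight down against about 3 N, stays where it is left, is on from 4 mm down. Its cap is cushioned (2 N per mm, 6 mm of give): while the stem is being moved the cap is 1.5 mm lower than the stem reads, and springs back when let go.
- light_source: The microscope light source: tall narrow white box 150 (x) x 80 (y) x 75 mm high with cooling slots across its top and a black lens snout 34 mm across sticking out 22 mm from its far (+x) side. It stands loose on rubber feet, 1 to 2 kg. Origin: centre of its underside, on the bench; z up; -x is its front, which looks roughly towards the robot, where its key is.
- light_source_key_top (a point): Centre of the top face of the light source's key, a square black button, 22 mm, on the top of the housing near its front, on the middle line 50 mm to -x of the origin, 91 mm above the bench when raised. The housing around it lies 16 mm below. The point moves with the key's cap.
- light_source_key (a joint): How far the stem of the light source's key is pressed down, in m: 0 fully raised (it starts between 0 and 1 mm), 0.007 at its stop. The stem slides straight down against about 3 N, stays where it is left, is on from 4 mm down. Its cap is cushioned (2 N per mm, 6 mm of give): while the stem is being moved the cap is 1.5 mm lower than the stem reads, and springs back when let go.
- stirrer: The magnetic stirrer, to be left off: low white box 160 (x) x 120 (y) x 40 mm high with a round plate 104 mm across on top (top 49 mm above the bench). It stands loose on rubber feet, 1 to 2 kg. Origin: centre of its underside, on the bench; z up; -x is its front, which looks roughly towards the robot, where its key is.
- stirrer_key_top (a point): Centre of the top face of the stirrer's key, a round black button, 24 mm across, on the top of the housing near its front, on the middle line 58 mm to -x of the origin, 56 mm above the bench when raised. The housing around it lies 16 mm below. The point moves with the key's cap.
- stirrer_key (a joint): How far the stem of the stirrer's key is pressed down, in m: 0 fully raised (it starts between 0 and 1 mm), 0.007 at its stop. The stem slides straight down against about 3 N, stays where it is left, is on from 4 mm down. Its cap is cushioned (2 N per mm, 6 mm of give): while the stem is being moved the cap is 1.5 mm lower than the stem reads, and springs back when let go.
- oil_bottle: Bystander: amber glass dropper bottle, 24 mm diameter, 55 mm tall, standing close beside the light source. Origin: centre of its underside.
- slide_holder: Bystander: clear plastic slide holder, 80 x 30 x 10 mm, lying on the metal plate of the slide warmer. Origin: centre of its underside.
- dropper_tube: Bystander: orange plastic tube, 18 mm diameter, 60 mm tall, standing beside the mixer. Origin: centre of its underside.
- stain_bottle: Bystander: white bottle, 48 mm diameter, 85 mm tall, behind the instruments. Origin: centre of its underside.
- slide_carton: Bystander: cardboard carton, 50 x 100 x 35 mm, behind the instruments. Origin: centre of its underside.
- stain_jar: Bystander: glass jar, 52 mm diameter, 70 mm tall, between the robot and the instruments. Origin: centre of its underside.
Things that resemble listed ones, but are neither listed nor needed, are in the scene too. What is shaped like the light_source but orange or yellow is not meant.

How it is judged (in metres and radians):
On the way, in this order (a step that is already met when the one before it is completed fails the run):
1. the slide warmer's key is down (value of joint slide_warmer_key above 0.004 m), for 0.1 s.
2. then the mixer's key is down (value of joint mixer_key above 0.004 m), for 0.1 s.
3. then the light source's key is down (value of joint light_source_key above 0.004 m), for 0.1 s.
At the end, for the whole second after the job is handed in: The keys of the slide warmer, mixer and light source are each at least 4 mm down and the stirrer's key less than 2.5 mm; the four instruments stand level, at rest, within 20 mm of where they began; the other things are within 30 mm of where they began (value of joint each of slide_warmer_key, mixer_key, light_source_key above 0.004 m and value of joint stirrer_key below 0.0025 m and distance of each of slide_warmer, mixer, light_source, stirrer from where it was at the start of the episode below 0.02 m and angle between each of slide_warmer, mixer, light_source, stirrer's own z axis and vertical below 0.1 rad and linear speed of each of slide_warmer, mixer, light_source, stirrer below 0.02 m/s and distance of each of oil_bottle, slide_holder, dropper_tube, stain_bottle, slide_carton, stain_jar from where it was at the start of the episode below 0.03 m); the robot touches nothing.
It fails at once if a key is pressed (2.5 mm) out of turn: the mixer's before the slide warmer is on, or the light source's before both are on ((value of joint mixer_key above 0.0025 m and not (value of joint slide_warmer_key above 0.004 m)) or (value of joint light_source_key above 0.0025 m and not (value of joint each of slide_warmer_key, mixer_key above 0.004 m))).
It fails at once if the stirrer's key is pressed (2.5 mm) (value of joint stirrer_key above 0.0025 m).
It fails at once if an instrument is pushed with more than 20 N (contact force between any of the fingers, the arm and slide_warmer above 20 N or contact force between any of the fingers, the arm and mixer above 20 N or contact force between any of the fingers, the arm and light_source above 20 N or contact force between any of the fingers, the arm and stirrer above 20 N).
It fails at once if an instrument is lifted by more than 10 mm, tipped or shifted by more than 20 mm (height (world z) of any of slide_warmer, mixer, light_source, stirrer above 0.01 m or angle between any of slide_warmer, mixer, light_source, stirrer's own z axis and vertical above 0.15 rad or distance of any of slide_warmer, mixer, light_source, stirrer from where it was at the start of the episode above 0.02 m).
It fails at once if another thing on the bench is moved by more than 30 mm or tipped (distance of any of oil_bottle, slide_holder, dropper_tube, stain_bottle, slide_carton, stain_jar from where it was at the start of the episode above 0.03 m or angle between any of oil_bottle, slide_holder, dropper_tube, stain_bottle, slide_carton, stain_jar's own z axis and vertical above 0.5 rad).
It also fails if it takes over 48 s, if anything falls off the work surface, if the arm or the gripper's body presses on something with over 40 N, if the wrist force passes 120 N, or if a joint passes its speed limit or range.

## Working session

There is one attempt and no reset: what is moved stays moved. The work goes in short steps, Python scripts to look and compute and a tool call to move; the robot and the scene stay as the last step left them, time stands still between calls to the robot, and variables do not carry over. Pictures are saved under pics/ and viewed, about 8 in all and at most 12, crops included, and the job is handed in when it is done.

Besides the shell and the picture viewer there is one more tool, called after "Call:" as name([rows], argument=value, ...), one row to a line, values as JSON. apply_moves: Moves the arm, as the interface text tells. Its arguments: {"type":"object","properties":{"increments":{"type":"array"}},"required":["increments"]}

```bash
mkdir -p pics
cat > h.py <<'E'
import numpy as np, cv2
from cell import read_state, get_image, calibration, finish_job
def snap(n,f):
    c=calibration(n); im=get_image(n); cv2.imwrite('pics/'+f,im[:,:,::-1]); return c,im
def R(c):
    a=np.array(c['attitude'],float)
    if a.shape==(3,3): return a
    from scipy.spatial.transform import Rotation as Ro
    return Ro.from_euler('xyz',a).as_matrix() if a.size==3 else Ro.from_quat(a).as_matrix()
def p2w(c,u,v,z):
    K=np.array(c['camera_matrix']); d=np.linalg.solve(K,[u,v,1]); d=R(c)@(d*[1,-1,-1])
    o=np.array(c['origin']); return o+d*(z-o[2])/d[2]
def w2p(c,p):
    q=R(c).T@(np.array(p)-c['origin'])*[1,-1,-1]; q=np.array(c['camera_matrix'])@q; return q[:2]/q[2]
E
python3 - <<'E'
from h import *
for n in ('top','scene'):
    c,_=snap(n,n+'.png'); print(n,c)
print(read_state())
E
```

```text
top {'camera_matrix': array([[365.69729652,   0.        , 321.011075  ],
       [  0.        , 365.69729652, 198.11008604],
       [  0.        ,   0.        ,   1.        ]]), 'origin': array([ 465.50111933,  -79.07080639, 1125.40814229]), 'attitude': array([ 0.09438786, -0.00315773, -1.55601644])}
scene {'camera_matrix': array([[384.74497461,   0.        , 313.52513426],
       [  0.        , 384.74497461, 199.33914954],
       [  0.        ,   0.        ,   1.        ]]), 'origin': array([1264.2589836 ,  383.95445739,  974.48608387]), 'attitude': array([7.71173137e-01, 9.99453347e-04, 2.15013924e+00])}
{'clock': 0.1, 'qpos': array([ 1.14223059,  0.62924457,  0.03844927,  1.51825646, -0.02702108,
        0.99629629, -0.01998715]), 'qd': array([ 7.93006878e-05, -4.77193267e-04,  8.36945075e-05, -3.48976049e-03,
       -9.39685870e-04, -9.04654767e-04, -1.56406081e-03]), 'tau': array([ 2.84104499e-03, -5.64534187e+01,  1.23084571e+00, -1.93977034e+01,
        1.14080802e-02,  5.40000445e-03, -6.60683327e-06]), 'eef_pos': array([ 230.48179765, -607.13103995,  206.29071972]), 'tool_rot': array([-3.13990578e+00,  1.16671700e-06,  3.62763727e-01]), 'force': array([-0.26244265,  0.9623928 , -0.34968273]), 'torque': array([ 0.00453383, -0.03734325,  0.00501744]), 'width': 85.49865091435893}
```

View pics/top.png

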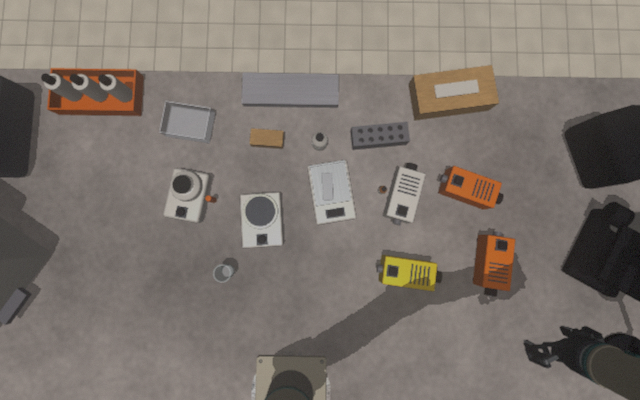

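View pics/scene.png

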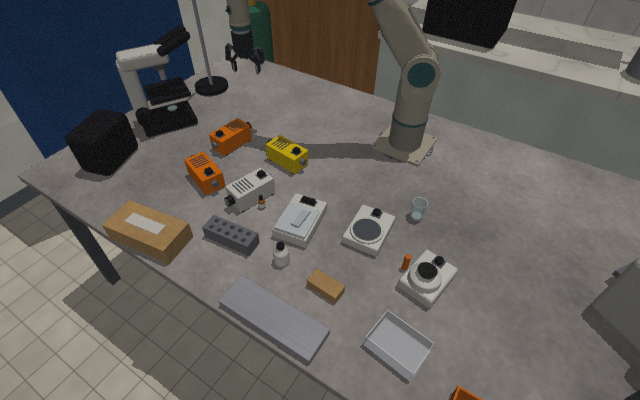

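The top view shows the slide warmer's key at about (335,212), the mixer's at (181,211), the white light source's at (404,210) and the stirrer's at (262,239). The orange and yellow look-alikes are at right. The jar is at (223,272).

Run:
```python
from h import *
c=calibration('top'); im=cv2.imread('pics/top.png'); g=im.max(2)
for n,u,v,z,off,ax in (('warmer',335,212,60,64,(331,182)),('mixer',181,211,62,52,0),('light',404,210,91,50,0),('stirrer',262,239,56,58,0)):
    w=g[v-12:v+13,u-14:u+15]; m=(w<70).astype('uint8'); k,l,s,ce=cv2.connectedComponentsWithStats(m)
    i=l[12,14]; print(n,i,s[i],ce[i]+[u-14,v-12],p2w(c,*(ce[i]+[u-14,v-12]),z).round(1))
# box corner check
print(p2w(c,*w2p(c,(230.7,-607.7,206)),206), w2p(c,(230.7,-607.7,206)))
o=[('w',160,430,330,150),]
crop=cv2.resize(im[150:260,150:290],None,fx=5,fy=5,interpolation=cv2.INTER_CUBIC)
crop2=cv2.resize(im[150:260,300:440],None,fx=5,fy=5,interpolation=cv2.INTER_CUBIC)
cv2.imwrite('pics/c1.png',cv2.resize(np.vstack([crop,crop2]),(382,600))); cv2.imwrite('pics/c2.png',crop2)
for nm,u,v,z in (('jar',223,272,35),('oil',381,189,55),('tube',211,199,60)): print(nm,p2w(c,u,v,z).round())
```

```text
warmer 1 [ 7  8 15  9 91] [334.85714286 212.08791209] [ 526.1 -121.9   60. ]
mixer 1 [ 9  8 10  9 64] [180.578125 211.40625 ] [521.2 326.7  62. ]
light 1 [ 8  8  9  9 65] [401.92307692 210.04615385] [ 532.9 -310.7   91. ]
stirrer 1 [10  8  8  8 54] [261.46296296 238.74074074] [445.6  90.3  56. ]
[ 230.7 -607.7  206. ] [534.59543986 332.39557418]
jar [347. 204.  35.]
oil [ 597. -257.   55.]
tube [559. 241.  60.]
```

View pics/c2.png

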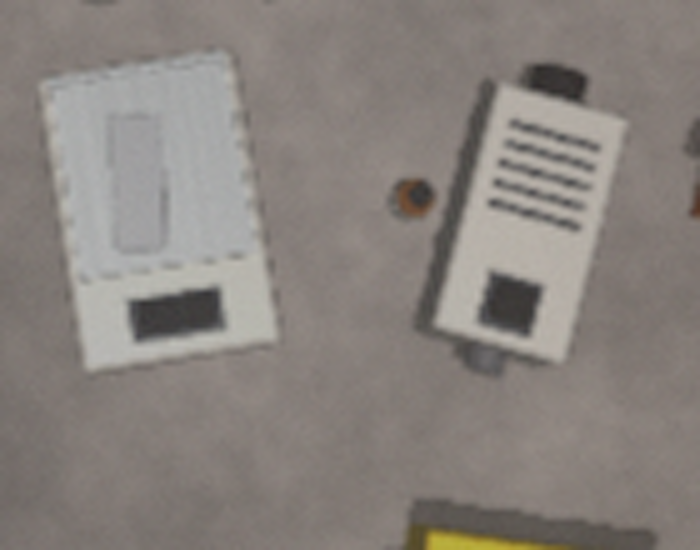

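The sizes and heights check out: warmer key about 43 mm wide, all reaches near 615 mm or less. I'll shut the fingers and go above the warmer key for a close look.

Call:
apply_moves([
  {"tx": 0.27, "ty": 0.485, "tz": -0.04, "rz": -2.6, "claw": 0},
  {"tx": 0.27, "ty": 0.485, "tz": -0.04, "rz": -2.6, "claw": 0},
  {"tx": 0.27, "ty": 0.485, "tz": -0.04, "rz": -2.6, "claw": 0},
  {"tx": 0.27, "ty": 0.485, "tz": -0.04, "rz": -2.6, "claw": 0},
  {"tx": 0.27, "ty": 0.485, "tz": -0.04, "rz": -2.6, "claw": 0},
  {"tx": 0.27, "ty": 0.485, "tz": -0.04, "rz": -2.6, "claw": 0},
  {"tx": 0.27, "ty": 0.485, "tz": -0.04, "rz": -2.6, "claw": 0},
  {"tx": 0.27, "ty": 0.485, "tz": -0.04, "rz": -2.6, "claw": 0},
  {"tx": 0.27, "ty": 0.485, "tz": -0.04, "rz": -2.6, "claw": 0},
  {"tx": 0.27, "ty": 0.485, "tz": -0.04, "rz": -2.6, "claw": 0},
  {"tx": 0.27, "ty": 0.485, "tz": -0.04, "rz": -2.6, "claw": 0},
  {"tx": 0.27, "ty": 0.485, "tz": -0.04, "rz": -2.6, "claw": 0},
])

```text
$.increments[0]: bad value
```

Call:
apply_moves([
  {"tx": 0.27, "ty": 0.485, "tz": -0.04, "rx": 0.0, "ry": 0.0, "rz": -2.6, "claw": 0.0},
  {"tx": 0.27, "ty": 0.485, "tz": -0.04, "rx": 0.0, "ry": 0.0, "rz": -2.6, "claw": 0.0},
  {"tx": 0.27, "ty": 0.485, "tz": -0.04, "rx": 0.0, "ry": 0.0, "rz": -2.6, "claw": 0.0},
  {"tx": 0.27, "ty": 0.485, "tz": -0.04, "rx": 0.0, "ry": 0.0, "rz": -2.6, "claw": 0.0},
  {"tx": 0.27, "ty": 0.485, "tz": -0.04, "rx": 0.0, "ry": 0.0, "rz": -2.6, "claw": 0.0},
  {"tx": 0.27, "ty": 0.485, "tz": -0.04, "rx": 0.0, "ry": 0.0, "rz": -2.6, "claw": 0.0},
  {"tx": 0.27, "ty": 0.485, "tz": -0.04, "rx": 0.0, "ry": 0.0, "rz": -2.6, "claw": 0.0},
  {"tx": 0.27, "ty": 0.485, "tz": -0.04, "rx": 0.0, "ry": 0.0, "rz": -2.6, "claw": 0.0},
  {"tx": 0.27, "ty": 0.485, "tz": -0.04, "rx": 0.0, "ry": 0.0, "rz": -2.6, "claw": 0.0},
  {"tx": 0.27, "ty": 0.485, "tz": -0.04, "rx": 0.0, "ry": 0.0, "rz": -2.6, "claw": 0.0},
  {"tx": 0.27, "ty": 0.485, "tz": -0.04, "rx": 0.0, "ry": 0.0, "rz": -2.6, "claw": 0.0},
  {"tx": 0.27, "ty": 0.485, "tz": -0.04, "rx": 0.0, "ry": 0.0, "rz": -2.6, "claw": 0.0},
])

```text
clock: 1.3
eef_pos: [503.7, -114.8, 166.4]
tool_rot: [-3.138, -0.002, 0.147]
force: [0.2, 0.2, 0.2]
width: -0.1
```

Run:
```python
from h import *
c,im=snap('wrist','w1.png'); print(c, read_state()['eef_pos'])
print(w2p(c,(526,-122,60)), w2p(c,read_state()['eef_pos']))
```

```text
{'camera_matrix': array([[278.55920724,   0.        , 320.0369051 ],
       [  0.        , 278.55920724, 198.88564542],
       [  0.        ,   0.        ,   1.        ]]), 'origin': array([ 567.42319104, -106.25068187,  334.18314737]), 'attitude': array([-0.26014805,  0.00450822, -1.42360397])} [ 502.58292729 -117.24922355  166.46369852]
[330.87444244 169.93859456] [323.34594823 230.63594427]
```

View pics/w1.png

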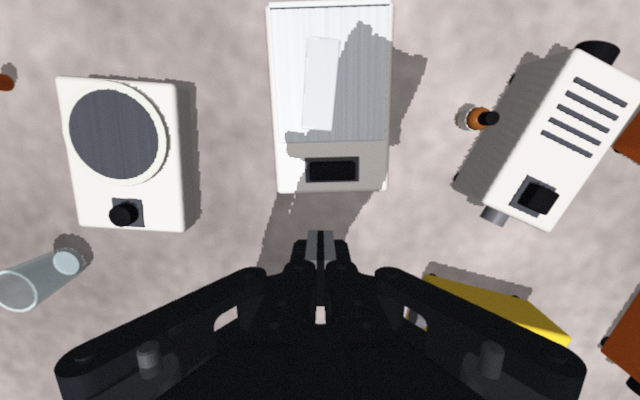

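The wrist view shows the warmer key at about (332,170), within 2 px of the prediction (331,170). The light source key is near (539,197). Going down over the warmer key.

Call:
apply_moves([
  {"tx": 0.025, "ty": 0.001, "tz": -0.04, "rx": 0.0, "ry": 0.0, "rz": 0.0, "claw": 0.0},
  {"tx": 0.025, "ty": 0.001, "tz": -0.07, "rx": 0.0, "ry": 0.0, "rz": 0.0, "claw": 0.0},
  {"tx": 0.025, "ty": 0.001, "tz": -0.09, "rx": 0.0, "ry": 0.0, "rz": 0.0, "claw": 0.0},
  {"tx": 0.025, "ty": 0.001, "tz": -0.097, "rx": 0.0, "ry": 0.0, "rz": 0.0, "claw": 0.0},
  {"tx": 0.025, "ty": 0.001, "tz": -0.097, "rx": 0.0, "ry": 0.0, "rz": 0.0, "claw": 0.0},
  {"tx": 0.025, "ty": 0.001, "tz": -0.097, "rx": 0.0, "ry": 0.0, "rz": 0.0, "claw": 0.0},
])

```text
clock: 1.95
eef_pos: [526.1, -122.6, 71.0]
tool_rot: [3.141, -0.001, 0.135]
force: [1.5, -0.7, 0.3]
width: 0.1
```

Run:
```python
from h import *
c,im=snap('wrist','w2.png'); s=read_state(); print(s['clock'],s['eef_pos'],s['force'])
c1=calibration('wrist'); e=s['eef_pos']
print(w2p(c,(526,-122,60)), w2p(c,e))
cv2.imwrite('pics/w2c.png',cv2.resize(im[120:270,220:420,::-1],None,fx=3,fy=3))
```

```text
2.0 [ 526.40680428 -122.4451185    71.2722546 ] [-0.02228252  0.34035419  1.04217275]
[318.90688089 222.6819388 ] [319.61272422 228.17065957]
```

View pics/w2c.png

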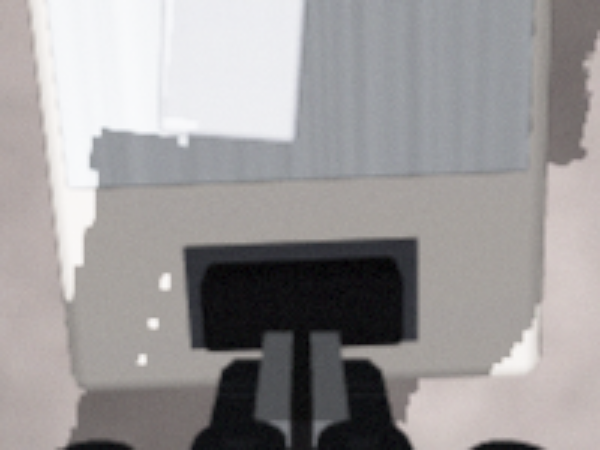

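The close view shows the shut finger tips centred over the key bar: the cap spans crop x 203 to 402 and its edges fit the prediction. Pressing slowly.

Call:
apply_moves([
  {"tx": 0.0, "ty": 0.0, "tz": -0.006, "rx": 0.0, "ry": 0.0, "rz": 0.0, "claw": 0.0},
  {"tx": 0.0, "ty": 0.0, "tz": -0.009, "rx": 0.0, "ry": 0.0, "rz": 0.0, "claw": 0.0},
  {"tx": 0.0, "ty": 0.0, "tz": -0.011, "rx": 0.0, "ry": 0.0, "rz": 0.0, "claw": 0.0},
  {"tx": 0.0, "ty": 0.0, "tz": -0.013, "rx": 0.0, "ry": 0.0, "rz": 0.0, "claw": 0.0},
  {"tx": 0.0, "ty": 0.0, "tz": -0.015, "rx": 0.0, "ry": 0.0, "rz": 0.0, "claw": 0.0},
  {"tx": 0.0, "ty": 0.0, "tz": -0.017, "rx": 0.0, "ry": 0.0, "rz": 0.0, "claw": 0.0},
  {"tx": 0.0, "ty": 0.0, "tz": -0.017, "rx": 0.0, "ry": 0.0, "rz": 0.0, "claw": 0.0},
  {"tx": 0.0, "ty": 0.0, "tz": -0.017, "rx": 0.0, "ry": 0.0, "rz": 0.0, "claw": 0.0},
])

```text
clock: 2.8
eef_pos: [525.7, -121.7, 53.1]
tool_rot: [-3.142, 0.0, 0.136]
force: [-0.1, -0.6, 0.7]
width: -0.5
```

```bash
python3 -c "
from h import *
s=read_state(); print(s['eef_pos'],s['force'])"
```

```text
[ 525.67924659 -121.71028962   53.05331222] [-0.09119737 -0.56663859  0.71216888]
```

Call:
apply_moves([
  {"tx": 0.0, "ty": 0.0, "tz": -0.001, "rx": 0.0, "ry": 0.0, "rz": 0.0, "claw": 0.0},
  {"tx": 0.0, "ty": 0.0, "tz": -0.002, "rx": 0.0, "ry": 0.0, "rz": 0.0, "claw": 0.0},
  {"tx": 0.0, "ty": 0.0, "tz": -0.002, "rx": 0.0, "ry": 0.0, "rz": 0.0, "claw": 0.0},
])

```text
clock: 3.1
eef_pos: [525.6, -121.7, 51.0]
tool_rot: [-3.142, 0.0, 0.136]
force: [1.0, 0.6, 1.5]
width: 0.3
```

Call:
apply_moves([
  {"tx": 0.0, "ty": 0.0, "tz": -0.001, "rx": 0.0, "ry": 0.0, "rz": 0.0, "claw": 0.0},
  {"tx": 0.0, "ty": 0.0, "tz": -0.001, "rx": 0.0, "ry": 0.0, "rz": 0.0, "claw": 0.0},
])

```text
clock: 3.3
eef_pos: [525.6, -121.7, 50.0]
tool_rot: [-3.142, 0.0, 0.136]
force: [0.7, 0.5, -0.1]
width: 0.2
```

Run:
```python
from h import *
F=[]
for i in range(4):
    c,im=snap('wrist','w3.png'); s=read_state(); F.append(s['force']); 
print(s['clock'],s['eef_pos'],np.array(F).round(1))
cv2.imwrite('pics/w3c.png',cv2.resize(im[120:270,220:420,::-1],None,fx=3,fy=3))
```

```text
3.5 [ 525.71664669 -121.69622164   50.12330808] [[-0.6 -0.9  0. ]
 [ 0.2 -0.7 -0.2]
 [ 0.2 -0.   0. ]
 [ 0.4 -0.9 -0.7]]
```

View pics/w3c.png

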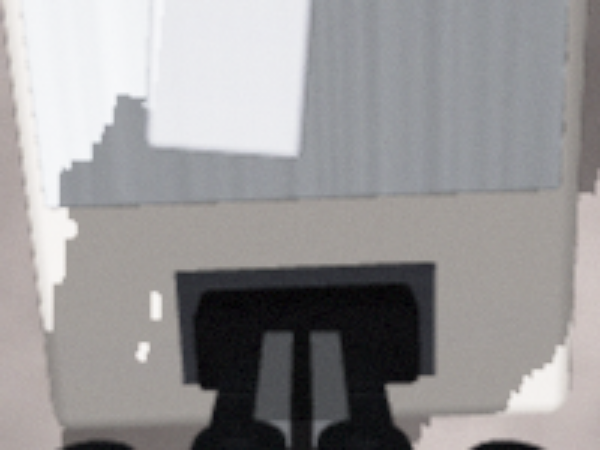

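No force and the cap looks unmoved, so the tip is not touching yet even though the TCP reads z = 50. I'll check from the side camera.

Run:
```python
from h import *
c,im=snap('scene','s2.png')
e=read_state()['eef_pos']; print(w2p(c,e),w2p(c,(526,-122,60)))
w=calibration('wrist'); print(w['origin'])
for p in ((526,-122,60),(526,-122,50),(535,-122,60),(517,-122,60),(537,-122,50),(537,-122,60),(537,-122,63),(537,-122,70),(531,-122,63)): q=w2p(w,p); print(p,((q-[220,120])*3).round())
cv2.imwrite('pics/s2c.png',cv2.resize(im[150:250,250:400,::-1],None,fx=5,fy=5,interpolation=cv2.INTER_CUBIC))
```

```text
[308.17816991 200.10978812] [308.02133009 198.05857456]
[ 589.7719127  -113.16489269  217.77637015]
(526, -122, 60) [301. 342.]
(526, -122, 50) [301. 324.]
(535, -122, 60) [307. 301.]
(517, -122, 60) [295. 383.]
(537, -122, 50) [308. 276.]
(537, -122, 60) [309. 291.]
(537, -122, 63) [309. 296.]
(537, -122, 70) [309. 308.]
(531, -122, 63) [305. 325.]
```

View pics/s2c.png

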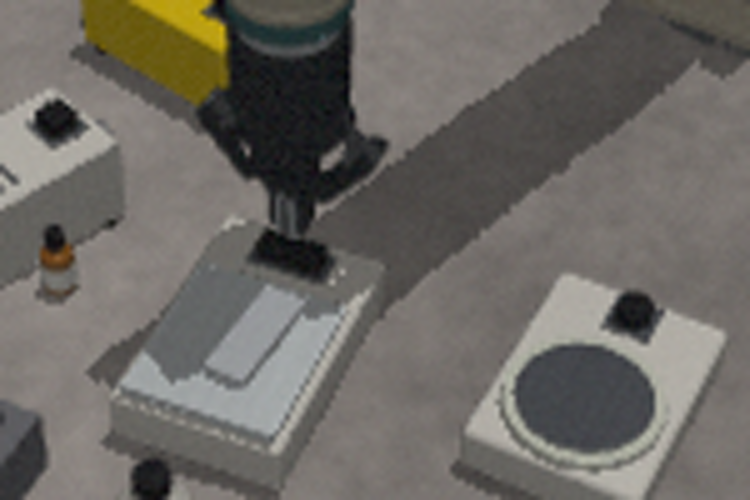

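Both views see the fingertip edge: wrist crop (302,330), scene crop (289,234), apparently above the cap. Triangulating it.

Run:
```python
from h import *
from scipy.optimize import least_squares as L
c=calibration('scene'); w=calibration('wrist')
for sv in (233,235,238,):
    f=lambda p: np.r_[w2p(w,p)-[220+303/3,120+330/3], w2p(c,p)-[250+289/5,150+sv/5]]
    r=L(f,[526,-122,60]); print(sv,r.x.round(1),r.fun.round(1))
```

```text
233 [ 533.1 -121.3   71.7] [-0.1  0.1 -0.8  0.3]
235 [ 532.2 -121.5   69.2] [-0.1  0.1 -0.7  0.3]
238 [ 530.7 -121.7   65.4] [-0.1  0.1 -0.5  0.2]
```

The tip is really about 10 to 20 mm above the TCP reading. I'll feel downwards in small steps by force.

Call:
apply_moves([
  {"tx": 0.0, "ty": 0.0, "tz": -0.002, "rx": 0.0, "ry": 0.0, "rz": 0.0, "claw": 0.0},
  {"tx": 0.0, "ty": 0.0, "tz": -0.004, "rx": 0.0, "ry": 0.0, "rz": 0.0, "claw": 0.0},
  {"tx": 0.0, "ty": 0.0, "tz": -0.004, "rx": 0.0, "ry": 0.0, "rz": 0.0, "claw": 0.0},
])

```text
clock: 3.85
eef_pos: [525.5, -121.6, 45.8]
tool_rot: [-3.141, 0.001, 0.136]
force: [0.3, 0.4, -0.0]
width: 0.1
```

Call:
apply_moves([
  {"tx": 0.0, "ty": 0.0, "tz": -0.002, "rx": 0.0, "ry": 0.0, "rz": 0.0, "claw": 0.0},
  {"tx": 0.0, "ty": 0.0, "tz": -0.002, "rx": 0.0, "ry": 0.0, "rz": 0.0, "claw": 0.0},
])

```text
clock: 4.05
eef_pos: [525.6, -121.7, 43.9]
tool_rot: [-3.141, 0.0, 0.136]
force: [-0.2, 0.0, -0.1]
width: 0.2
```

Call:
apply_moves([
  {"tx": 0.0, "ty": 0.0, "tz": -0.002, "rx": 0.0, "ry": 0.0, "rz": 0.0, "claw": 0.0},
  {"tx": 0.0, "ty": 0.0, "tz": -0.002, "rx": 0.0, "ry": 0.0, "rz": 0.0, "claw": 0.0},
])

```text
clock: 4.25
eef_pos: [525.5, -121.7, 41.9]
tool_rot: [-3.141, 0.0, 0.136]
force: [-0.1, -0.1, 0.5]
width: -0.3
```

Call:
apply_moves([
  {"tx": 0.0, "ty": 0.0, "tz": -0.002, "rx": 0.0, "ry": 0.0, "rz": 0.0, "claw": 0.0},
  {"tx": 0.0, "ty": 0.0, "tz": -0.002, "rx": 0.0, "ry": 0.0, "rz": 0.0, "claw": 0.0},
])

```text
clock: 4.45
eef_pos: [525.5, -121.7, 39.9]
tool_rot: [-3.141, 0.0, 0.136]
force: [0.7, 0.1, -0.1]
width: -0.0
```

Run:
```python
from h import *
c,im=snap('scene','s3.png'); w,iw=snap('wrist','w4.png'); s=read_state(); print(s['eef_pos'],s['force'])
a=cv2.resize(im[170:225,275:345,::-1],None,fx=8,fy=8,interpolation=cv2.INTER_CUBIC)[:,:400]
b=cv2.resize(iw[150:270,260:385,::-1],None,fx=3.2,fy=440/120)
b=b[:,:400]
cv2.imwrite('pics/s3c.png',np.hstack([a,b]))
```

```text
[ 525.65367452 -121.67940728   40.03264058] [0.44215009 0.16726632 0.3539291 ]
```

View pics/s3c.png

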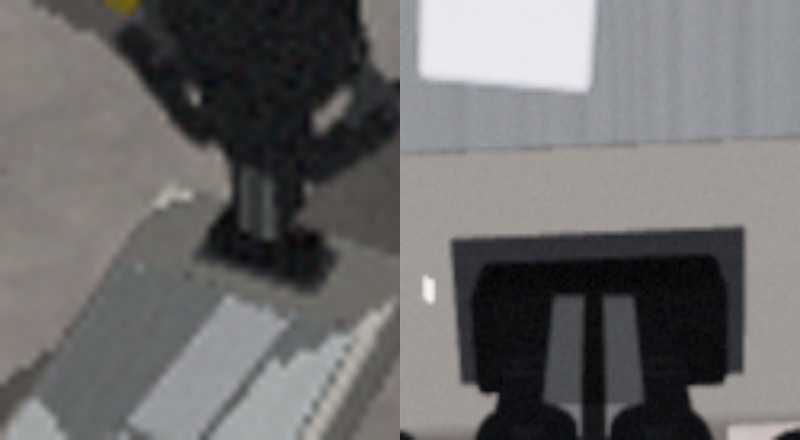

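Run:
```python
from h import *
from scipy.optimize import least_squares as L
c=calibration('scene'); w=calibration('wrist'); print(w['origin'])
for su,sv in ((307.3,199),(307.5,200),(307.5,201)):
    f=lambda p: np.r_[w2p(w,p)-[320.3,230.4], w2p(c,p)-[su,sv]]
    r=L(f,[526,-122,60]); print(sv,r.x.round(1),r.fun.round(1))
t=np.deg2rad(8); M=np.array([[np.cos(t),-np.sin(t)],[np.sin(t),np.cos(t)]])
for z in (60,56,52,50,44):
  print(z,[w2p(w,[*(M@[a,b]+[526,-122]),z]).round(1) for a,b in ((9,23),(9,-23),(-9,23),(-9,-23))])
```

```text
[ 589.73254971 -113.15701032  207.68132114]
199 [ 532.8 -121.    61.6] [-0.   0.  -0.2  0.1]
200 [ 530.1 -121.4   54.7] [ 0. -0.  0. -0.]
201 [ 527.6 -121.7   48.2] [ 0.  -0.   0.4 -0.1]
60 [array([279.5, 226. ]), array([361.2, 225.8]), array([280.8, 255.2]), array([360.1, 255. ])]
56 [array([280.5, 223.5]), array([360.2, 223.3]), array([281.7, 252.1]), array([359.2, 251.9])]
52 [array([281.5, 221.2]), array([359.3, 221. ]), array([282.6, 249.2]), array([358.3, 249. ])]
50 [array([281.9, 220.1]), array([358.8, 219.9]), array([283. , 247.8]), array([357.8, 247.6])]
44 [array([283.2, 216.9]), array([357.5, 216.7]), array([284.3, 243.7]), array([356.6, 243.5])]
```

The cap still fits z≈60 (not pressed), and the tip is seen over it. Continuing down.

Call:
apply_moves([
  {"tx": 0.0, "ty": 0.0, "tz": -0.002, "rx": 0.0, "ry": 0.0, "rz": 0.0, "claw": 0.0},
  {"tx": 0.0, "ty": 0.0, "tz": -0.002, "rx": 0.0, "ry": 0.0, "rz": 0.0, "claw": 0.0},
])

```text
clock: 4.75
eef_pos: [525.6, -121.6, 37.9]
tool_rot: [-3.141, 0.0, 0.136]
force: [0.3, -0.5, 0.2]
width: -0.3
```

Call:
apply_moves([
  {"tx": 0.0, "ty": 0.0, "tz": -0.002, "rx": 0.0, "ry": 0.0, "rz": 0.0, "claw": 0.0},
  {"tx": 0.0, "ty": 0.0, "tz": -0.002, "rx": 0.0, "ry": 0.0, "rz": 0.0, "claw": 0.0},
])

```text
clock: 4.95
eef_pos: [525.5, -121.7, 35.9]
tool_rot: [-3.141, 0.0, 0.136]
force: [-0.3, -0.0, -0.2]
width: -0.1
```

Call:
apply_moves([
  {"tx": 0.0, "ty": 0.0, "tz": -0.002, "rx": 0.0, "ry": 0.0, "rz": 0.0, "claw": 0.0},
  {"tx": 0.0, "ty": 0.0, "tz": -0.002, "rx": 0.0, "ry": 0.0, "rz": 0.0, "claw": 0.0},
])

```text
clock: 5.15
eef_pos: [525.8, -121.7, 34.1]
tool_rot: [3.142, -0.0, 0.136]
force: [-0.7, -0.6, 1.7]
width: -0.1
```

Run:
```python
from h import *
w,iw=snap('wrist','w5.png'); s=read_state(); print(s['eef_pos'],s['force'],s['tau'])
def meas(f):
    g=cv2.imread('pics/'+f).max(2).astype(int)
    for r in (232,238,244): print(f,r,''.join('#' if x<22 else '+' if x<75 else '.' for x in g[r,262:380]))
    print(f,'col290',g[205:270,290])
for f in('w4.png','w5.png'): meas(f)
print([w2p(w,(517,-122,z)).round(1) for z in (60,56,52)])
```

```text
[ 525.830599   -121.71314822   34.17003123] [0.40493417 0.28558784 2.50087455] [ 8.32460239e-03 -5.07874632e+01  1.57613531e+00 -9.74233657e+00
  6.36125857e-03 -7.74717727e-02  3.66066524e-04]
w4.png 232 ................+++++########################++........+#####+........++###############+############+++++.............
w4.png 238 ................+++++#######################++.........+#####++........++###########################+++++.............
w4.png 244 .................+++++#################+###++.........++#####++.........+##########################++++++.............
w4.png col290 [158 161 161 159 159 160 159 161 158 110  54  51  55  57  54  57  36  12
   5   8   8   9  11  15  11  14  13  16  17  16  20  21  16  18  14  13
  17  15  15  17  11  16  17  17  20  20  16  18  17  18  16  12  90  97
  86  59  34  25  13  14  18  16  20  11  16]
w5.png 232 ..............+++++++########################++........+##+##+........++#############################++++++...........
w5.png 238 ..............++++++########################++........++#####++........++############################++++++...........
w5.png 244 ...............+++++############+######+###++.........++#####++.........+#+#####+###+################+++++............
w5.png col290 [157 157 157 158 156 159 158 155 160 159 157 160 137  81  49  50  55  54
  55  54  34   9  16   6  14  10  15  14   6  20  20  10  21  20  20  16
  20  14  18  17  10  13  14  16  16  15  15  17  18  10  13  14  14  14
  16  14  30  26  17  17  18  17  20  15  19]
[array([318.1, 260. ]), array([318.2, 256.7]), array([318.2, 253.6])]
```

Contact at TCP z ≈ 35, about 2 N, so the real tip sits about 25 mm above the reported TCP. Pressing 6.5 mm further.

Call:
apply_moves([
  {"tx": 0.0, "ty": 0.0, "tz": -0.001, "rx": 0.0, "ry": 0.0, "rz": 0.0, "claw": 0.0},
  {"tx": 0.0, "ty": 0.0, "tz": -0.002, "rx": 0.0, "ry": 0.0, "rz": 0.0, "claw": 0.0},
  {"tx": 0.0, "ty": 0.0, "tz": -0.003, "rx": 0.0, "ry": 0.0, "rz": 0.0, "claw": 0.0},
  {"tx": 0.0, "ty": 0.0, "tz": -0.004, "rx": 0.0, "ry": 0.0, "rz": 0.0, "claw": 0.0},
  {"tx": 0.0, "ty": 0.0, "tz": -0.004, "rx": 0.0, "ry": 0.0, "rz": 0.0, "claw": 0.0},
])

```text
clock: 5.7
eef_pos: [525.8, -121.7, 30.0]
tool_rot: [3.142, -0.0, 0.136]
force: [0.6, -0.1, 1.8]
width: 0.2
```

Call:
apply_moves([
  {"tx": 0.0, "ty": 0.0, "tz": -0.001, "rx": 0.0, "ry": 0.0, "rz": 0.0, "claw": 0.0},
  {"tx": 0.0, "ty": 0.0, "tz": -0.002, "rx": 0.0, "ry": 0.0, "rz": 0.0, "claw": 0.0},
  {"tx": 0.0, "ty": 0.0, "tz": -0.0025, "rx": 0.0, "ry": 0.0, "rz": 0.0, "claw": 0.0},
  {"tx": 0.0, "ty": 0.0, "tz": -0.0025, "rx": 0.0, "ry": 0.0, "rz": 0.0, "claw": 0.0},
])

```text
clock: 6.1
eef_pos: [525.8, -121.7, 27.5]
tool_rot: [3.142, -0.0, 0.136]
force: [0.6, 0.5, 2.7]
width: -0.2
```

Call:
apply_moves([
  {"tx": 0.0, "ty": 0.0, "tz": -0.001, "rx": 0.0, "ry": 0.0, "rz": 0.0, "claw": 0.0},
  {"tx": 0.0, "ty": 0.0, "tz": -0.0015, "rx": 0.0, "ry": 0.0, "rz": 0.0, "claw": 0.0},
  {"tx": 0.0, "ty": 0.0, "tz": -0.0015, "rx": 0.0, "ry": 0.0, "rz": 0.0, "claw": 0.0},
])

```text
clock: 6.4
eef_pos: [525.9, -121.8, 26.3]
tool_rot: [3.141, -0.0, 0.136]
force: [-0.6, 0.2, 4.6]
width: -0.0
```

The force rose to 4.6 N, so the stem is at its stop. Lifting and going over to the mixer key.

Call:
apply_moves([
  {"tx": 0.0, "ty": 0.0, "tz": 0.04, "rx": 0.0, "ry": 0.0, "rz": 0.0, "claw": 0.0},
  {"tx": 0.0, "ty": 0.0, "tz": 0.09, "rx": 0.0, "ry": 0.0, "rz": 0.0, "claw": 0.0},
  {"tx": -0.02, "ty": 0.05, "tz": 0.1, "rx": 0.0, "ry": 0.0, "rz": 0.0, "claw": 0.0},
  {"tx": -0.02, "ty": 0.448, "tz": 0.1, "rx": 0.0, "ry": 0.0, "rz": 0.0, "claw": 0.0},
  {"tx": -0.02, "ty": 0.448, "tz": 0.1, "rx": 0.0, "ry": 0.0, "rz": 0.0, "claw": 0.0},
  {"tx": -0.02, "ty": 0.448, "tz": 0.1, "rx": 0.0, "ry": 0.0, "rz": 0.0, "claw": 0.0},
  {"tx": -0.02, "ty": 0.448, "tz": 0.1, "rx": 0.0, "ry": 0.0, "rz": 0.0, "claw": 0.0},
  {"tx": -0.02, "ty": 0.448, "tz": 0.1, "rx": 0.0, "ry": 0.0, "rz": 0.0, "claw": 0.0},
  {"tx": -0.02, "ty": 0.448, "tz": 0.1, "rx": 0.0, "ry": 0.0, "rz": 0.0, "claw": 0.0},
  {"tx": -0.02, "ty": 0.448, "tz": 0.1, "rx": 0.0, "ry": 0.0, "rz": 0.0, "claw": 0.0},
  {"tx": -0.02, "ty": 0.448, "tz": 0.1, "rx": 0.0, "ry": 0.0, "rz": 0.0, "claw": 0.0},
  {"tx": -0.02, "ty": 0.448, "tz": 0.1, "rx": 0.0, "ry": 0.0, "rz": 0.0, "claw": 0.0},
])

```text
clock: 7.6
eef_pos: [502.9, 336.3, 125.4]
tool_rot: [-3.136, -0.0, 0.147]
force: [-0.7, 0.7, 0.5]
width: 0.2
```

Call:
apply_moves([
  {"tx": 0.0, "ty": 0.0, "tz": 0.0, "rx": 0.0, "ry": 0.0, "rz": 0.0, "claw": 0.0},
  {"tx": 0.0, "ty": 0.0, "tz": 0.0, "rx": 0.0, "ry": 0.0, "rz": 0.0, "claw": 0.0},
])

```text
clock: 7.8
eef_pos: [505.5, 324.4, 125.6]
tool_rot: [3.14, 0.001, 0.135]
force: [0.1, 0.2, 0.7]
width: -0.1
```

Run:
```python
from h import *
w,iw=snap('wrist','w6.png'); s=read_state(); print(s['clock'],s['eef_pos'],s['force'],w['origin'])
print(w2p(w,(521.2,326.7,62)))
```

```text
7.85 [505.89155795 323.94364372 125.78060771] [ 0.78548535 -0.11583843 -0.18716487] [569.77982234 333.18093825 293.1336614 ]
[319.57080462 183.81080733]
```

View pics/w6.png

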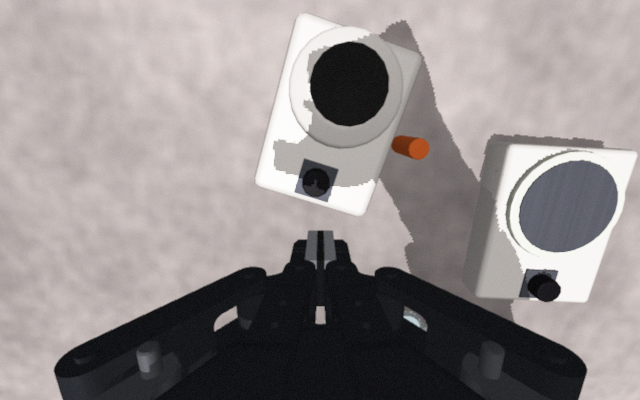

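The mixer key is at (316,183) against the predicted (320,184), so it lies about 3 mm further in +y: target (521,329). The dropper tube at (412,148) is clear.

Call:
apply_moves([
  {"tx": 0.0155, "ty": 0.003, "tz": -0.04, "rx": 0.0, "ry": 0.0, "rz": 0.0, "claw": 0.0},
  {"tx": 0.0155, "ty": 0.003, "tz": -0.065, "rx": 0.0, "ry": 0.0, "rz": 0.0, "claw": 0.0},
  {"tx": 0.0155, "ty": 0.003, "tz": -0.08, "rx": 0.0, "ry": 0.0, "rz": 0.0, "claw": 0.0},
  {"tx": 0.0155, "ty": 0.003, "tz": -0.086, "rx": 0.0, "ry": 0.0, "rz": 0.0, "claw": 0.0},
  {"tx": 0.0155, "ty": 0.003, "tz": -0.086, "rx": 0.0, "ry": 0.0, "rz": 0.0, "claw": 0.0},
  {"tx": 0.0155, "ty": 0.003, "tz": -0.086, "rx": 0.0, "ry": 0.0, "rz": 0.0, "claw": 0.0},
])

```text
clock: 8.45
eef_pos: [521.9, 329.4, 41.2]
tool_rot: [-3.141, -0.002, 0.136]
force: [0.3, 0.2, 0.7]
width: 0.2
```

Run:
```python
from h import *
w,iw=snap('wrist','w7.png'); s=read_state(); print(s['clock'],s['eef_pos'],s['force'])
print(w2p(w,(521,329,62)))
cv2.imwrite('pics/w7c.png',cv2.resize(iw[140:270,230:410,::-1],None,fx=3,fy=3))
```

```text
8.5 [522.05967193 329.69529347  41.43099967] [-0.30466736 -0.30470703  0.11662625]
[320.2977121  243.30598561]
```

View pics/w7c.png

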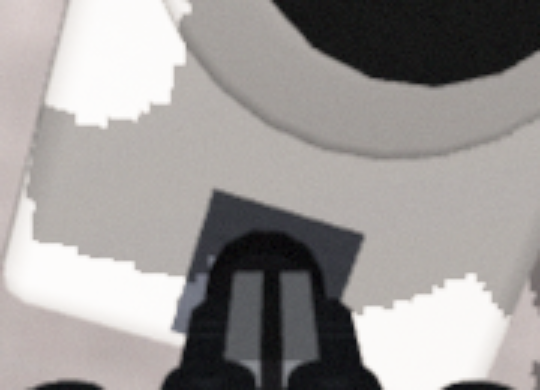

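The close view shows the tips over the round cap (crop x 207 to 322, tip centre 272). Pressing to the same relative depth, checking force midway.

Call:
apply_moves([
  {"tx": 0.0, "ty": 0.0, "tz": -0.003, "rx": 0.0, "ry": 0.0, "rz": 0.0, "claw": 0.0},
  {"tx": 0.0, "ty": 0.0, "tz": -0.005, "rx": 0.0, "ry": 0.0, "rz": 0.0, "claw": 0.0},
  {"tx": 0.0, "ty": 0.0, "tz": -0.0065, "rx": 0.0, "ry": 0.0, "rz": 0.0, "claw": 0.0},
  {"tx": 0.0, "ty": 0.0, "tz": -0.0065, "rx": 0.0, "ry": 0.0, "rz": 0.0, "claw": 0.0},
])

```text
clock: 8.9
eef_pos: [521.7, 329.8, 33.9]
tool_rot: [-3.141, -0.001, 0.136]
force: [0.6, 1.2, 2.8]
width: 0.2
```

Call:
apply_moves([
  {"tx": 0.0, "ty": 0.0, "tz": -0.001, "rx": 0.0, "ry": 0.0, "rz": 0.0, "claw": 0.0},
  {"tx": 0.0, "ty": 0.0, "tz": -0.002, "rx": 0.0, "ry": 0.0, "rz": 0.0, "claw": 0.0},
  {"tx": 0.0, "ty": 0.0, "tz": -0.003, "rx": 0.0, "ry": 0.0, "rz": 0.0, "claw": 0.0},
  {"tx": 0.0, "ty": 0.0, "tz": -0.0035, "rx": 0.0, "ry": 0.0, "rz": 0.0, "claw": 0.0},
  {"tx": 0.0, "ty": 0.0, "tz": -0.0035, "rx": 0.0, "ry": 0.0, "rz": 0.0, "claw": 0.0},
])

```text
clock: 9.4
eef_pos: [521.5, 329.6, 30.1]
tool_rot: [-3.141, -0.001, 0.136]
force: [1.5, 1.7, 1.5]
width: -0.3
```

Call:
apply_moves([
  {"tx": 0.0, "ty": 0.0, "tz": -0.001, "rx": 0.0, "ry": 0.0, "rz": 0.0, "claw": 0.0},
  {"tx": 0.0, "ty": 0.0, "tz": -0.0015, "rx": 0.0, "ry": 0.0, "rz": 0.0, "claw": 0.0},
  {"tx": 0.0, "ty": 0.0, "tz": -0.002, "rx": 0.0, "ry": 0.0, "rz": 0.0, "claw": 0.0},
  {"tx": 0.0, "ty": 0.0, "tz": -0.002, "rx": 0.0, "ry": 0.0, "rz": 0.0, "claw": 0.0},
])

```text
clock: 9.8
eef_pos: [521.5, 329.6, 28.3]
tool_rot: [-3.141, -0.001, 0.136]
force: [1.8, 0.9, 5.2]
width: -0.0
```

The force is 5.2 N, so that stem is at its stop too. Lifting and travelling to the light source.

Call:
apply_moves([
  {"tx": 0.0, "ty": 0.0, "tz": 0.04, "rx": 0.0, "ry": 0.0, "rz": 0.0, "claw": 0.0},
  {"tx": 0.0, "ty": 0.0, "tz": 0.09, "rx": 0.0, "ry": 0.0, "rz": 0.0, "claw": 0.0},
  {"tx": -0.01, "ty": -0.03, "tz": 0.13, "rx": 0.0, "ry": 0.0, "rz": 0.0, "claw": 0.0},
  {"tx": -0.01, "ty": -0.64, "tz": 0.13, "rx": 0.0, "ry": 0.0, "rz": 0.0, "claw": 0.0},
  {"tx": -0.01, "ty": -0.64, "tz": 0.13, "rx": 0.0, "ry": 0.0, "rz": 0.0, "claw": 0.0},
  {"tx": -0.01, "ty": -0.64, "tz": 0.13, "rx": 0.0, "ry": 0.0, "rz": 0.0, "claw": 0.0},
  {"tx": -0.01, "ty": -0.64, "tz": 0.13, "rx": 0.0, "ry": 0.0, "rz": 0.0, "claw": 0.0},
  {"tx": -0.01, "ty": -0.64, "tz": 0.13, "rx": 0.0, "ry": 0.0, "rz": 0.0, "claw": 0.0},
  {"tx": -0.01, "ty": -0.64, "tz": 0.13, "rx": 0.0, "ry": 0.0, "rz": 0.0, "claw": 0.0},
  {"tx": -0.01, "ty": -0.64, "tz": 0.13, "rx": 0.0, "ry": 0.0, "rz": 0.0, "claw": 0.0},
  {"tx": -0.01, "ty": -0.64, "tz": 0.13, "rx": 0.0, "ry": 0.0, "rz": 0.0, "claw": 0.0},
  {"tx": -0.01, "ty": -0.64, "tz": 0.13, "rx": 0.0, "ry": 0.0, "rz": 0.0, "claw": 0.0},
])

```text
clock: 11.0
eef_pos: [508.9, -151.7, 157.0]
tool_rot: [-3.14, 0.004, 0.136]
force: [0.5, 0.6, 0.7]
width: 0.0
```

Run:
```python
from h import *
s=read_state(); print(s['clock'],s['eef_pos'],s['tool_rot'])
```

```text
11.0 [ 508.93500251 -151.74985472  157.00781131] [-3.14009627  0.00380242  0.13580201]
```

Call:
apply_moves([
  {"tx": 0.0, "ty": -0.15, "tz": 0.0, "rx": 0.0, "ry": 0.0, "rz": 0.0, "claw": 0.0},
  {"tx": 0.0, "ty": -0.15, "tz": 0.0, "rx": 0.0, "ry": 0.0, "rz": 0.0, "claw": 0.0},
  {"tx": 0.0, "ty": -0.15, "tz": 0.0, "rx": 0.0, "ry": 0.0, "rz": 0.0, "claw": 0.0},
  {"tx": 0.0, "ty": -0.15, "tz": 0.0, "rx": 0.0, "ry": 0.0, "rz": 0.0, "claw": 0.0},
  {"tx": 0.0, "ty": -0.15, "tz": 0.0, "rx": 0.0, "ry": 0.0, "rz": 0.0, "claw": 0.0},
  {"tx": 0.0, "ty": -0.15, "tz": 0.0, "rx": 0.0, "ry": 0.0, "rz": 0.0, "claw": 0.0},
  {"tx": 0.0, "ty": -0.15, "tz": 0.0, "rx": 0.0, "ry": 0.0, "rz": 0.0, "claw": 0.0},
])

```text
clock: 11.7
eef_pos: [511.2, -297.8, 157.5]
tool_rot: [-3.14, 0.001, 0.139]
force: [-0.7, -0.2, 1.2]
width: -0.3
```

Run:
```python
from h import *
w,iw=snap('wrist','w8.png'); s=read_state(); print(s['clock'],s['eef_pos'],s['force'])
print(w2p(w,(532.9,-310.7,91)))
for p in ((320,170),(325,170),(320,175)): print(p,p2w(w,*p,91))
cv2.imwrite('pics/w8c.png',cv2.resize(iw[110:270,220:420,::-1],None,fx=3,fy=3))
```

```text
11.75 [ 511.40533305 -298.03060666  157.69419914] [ 0.34851129  0.24391439 -0.363671  ]
[338.57798738 178.66307995]
(320, 170) [ 538.07194409 -293.96802095   91.        ]
(325, 170) [ 538.66037581 -298.1595452    91.        ]
(320, 175) [ 533.82879518 -294.56177301   91.        ]
```

View pics/w8c.png

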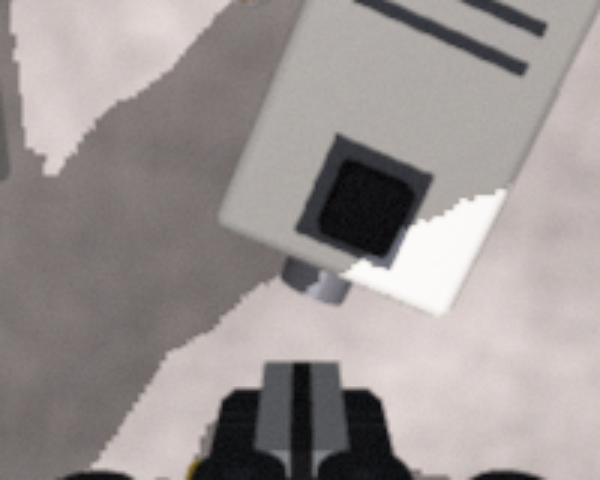

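The light source key is at crop (367,207), so target (532.5,-313.5), 3 mm from the first estimate. Moving above it and descending to hover.

Call:
apply_moves([
  {"tx": 0.021, "ty": -0.0155, "tz": -0.02, "rx": 0.0, "ry": 0.0, "rz": 0.0, "claw": 0.0},
  {"tx": 0.021, "ty": -0.0155, "tz": -0.05, "rx": 0.0, "ry": 0.0, "rz": 0.0, "claw": 0.0},
  {"tx": 0.021, "ty": -0.0155, "tz": -0.075, "rx": 0.0, "ry": 0.0, "rz": 0.0, "claw": 0.0},
  {"tx": 0.021, "ty": -0.0155, "tz": -0.086, "rx": 0.0, "ry": 0.0, "rz": 0.0, "claw": 0.0},
  {"tx": 0.021, "ty": -0.0155, "tz": -0.086, "rx": 0.0, "ry": 0.0, "rz": 0.0, "claw": 0.0},
  {"tx": 0.021, "ty": -0.0155, "tz": -0.086, "rx": 0.0, "ry": 0.0, "rz": 0.0, "claw": 0.0},
])

```text
clock: 12.35
eef_pos: [532.9, -315.5, 72.8]
tool_rot: [3.141, -0.001, 0.137]
force: [0.8, -0.0, 0.5]
width: 0.2
```

Run:
```python
from h import *
w,iw=snap('wrist','w9.png'); s=read_state(); print(s['clock'],s['eef_pos'],s['force'])
print(w2p(w,(532.5,-313.5,91)))
g=iw.max(2)
for r in range(200,262,4): print(r,''.join('#' if x<28 else '+' if x<75 else '.' for x in g[r,280:370]))
```

```text
12.4 [ 533.20689557 -315.85023911   73.23439011] [0.53238033 0.53692482 0.9143986 ]
[316.30024403 240.20405121]
200 ..........................................................................................
204 .......................++++++++++.........................................................
208 .....................+++++++++++++++++++++................................................
212 ...................+++++++++++++++++++++++++++++++++......................................
216 ..................++++++++##############++++++++++++++++++++++............................
220 ................++++++++##########################+++++++++++++++++++++...................
224 ..............+++++++++###################################+++++++++++.....................
228 ............+++++++++#######################################+++++++.......................
232 ...........++++++++########++........+#####+.........+#######++++.........................
236 .........++++++++##########+.........+#####+.........+######+++...........................
240 .......+++++++++##########+..........+#####+.........++#######+...........................
244 ......++++++++############+.........++#####++.........+###########+.......................
248 .............++##+++####++..........++#####+...........+########+##+......................
252 ............+############+..........++#####++..........++##+######+#+.....................
256 ....+......+############++..........++######+...........+############.....................
260 .........++##############++++........++####+........++++##############....................
```

The tips are centred over the square cap. Pressing in stages.

Call:
apply_moves([
  {"tx": 0.0, "ty": 0.001, "tz": -0.004, "rx": 0.0, "ry": 0.0, "rz": 0.0, "claw": 0.0},
  {"tx": 0.0, "ty": 0.001, "tz": -0.006, "rx": 0.0, "ry": 0.0, "rz": 0.0, "claw": 0.0},
  {"tx": 0.0, "ty": 0.001, "tz": -0.008, "rx": 0.0, "ry": 0.0, "rz": 0.0, "claw": 0.0},
  {"tx": 0.0, "ty": 0.001, "tz": -0.008, "rx": 0.0, "ry": 0.0, "rz": 0.0, "claw": 0.0},
])

```text
clock: 12.8
eef_pos: [532.7, -314.6, 64.2]
tool_rot: [3.141, -0.001, 0.136]
force: [0.7, 0.4, 2.2]
width: -0.1
```

Call:
apply_moves([
  {"tx": 0.0, "ty": 0.0, "tz": -0.001, "rx": 0.0, "ry": 0.0, "rz": 0.0, "claw": 0.0},
  {"tx": 0.0, "ty": 0.0, "tz": -0.002, "rx": 0.0, "ry": 0.0, "rz": 0.0, "claw": 0.0},
  {"tx": 0.0, "ty": 0.0, "tz": -0.003, "rx": 0.0, "ry": 0.0, "rz": 0.0, "claw": 0.0},
  {"tx": 0.0, "ty": 0.0, "tz": -0.004, "rx": 0.0, "ry": 0.0, "rz": 0.0, "claw": 0.0},
  {"tx": 0.0, "ty": 0.0, "tz": -0.004, "rx": 0.0, "ry": 0.0, "rz": 0.0, "claw": 0.0},
])

```text
clock: 13.3
eef_pos: [532.7, -314.6, 59.9]
tool_rot: [3.141, -0.001, 0.136]
force: [1.9, 1.0, 1.9]
width: -0.1
```

Call:
apply_moves([
  {"tx": 0.0, "ty": 0.0, "tz": -0.001, "rx": 0.0, "ry": 0.0, "rz": 0.0, "claw": 0.0},
  {"tx": 0.0, "ty": 0.0, "tz": -0.002, "rx": 0.0, "ry": 0.0, "rz": 0.0, "claw": 0.0},
  {"tx": 0.0, "ty": 0.0, "tz": -0.0025, "rx": 0.0, "ry": 0.0, "rz": 0.0, "claw": 0.0},
  {"tx": 0.0, "ty": 0.0, "tz": -0.0025, "rx": 0.0, "ry": 0.0, "rz": 0.0, "claw": 0.0},
])

```text
clock: 13.7
eef_pos: [532.6, -314.6, 57.6]
tool_rot: [3.141, -0.001, 0.136]
force: [1.3, 1.1, 4.4]
width: 0.0
```

Call:
apply_moves([
  {"tx": 0.0, "ty": 0.0, "tz": 0.03, "rx": 0.0, "ry": 0.0, "rz": 0.0, "claw": 0.0},
  {"tx": 0.0, "ty": 0.0, "tz": 0.08, "rx": 0.0, "ry": 0.0, "rz": 0.0, "claw": 0.0},
  {"tx": -0.03, "ty": 0.0, "tz": 0.13, "rx": 0.0, "ry": 0.0, "rz": 0.0, "claw": 0.0},
  {"tx": -0.06, "ty": 0.0, "tz": 0.15, "rx": 0.0, "ry": 0.0, "rz": 0.0, "claw": 0.0},
  {"tx": -0.06, "ty": 0.0, "tz": 0.15, "rx": 0.0, "ry": 0.0, "rz": 0.0, "claw": 0.0},
  {"tx": -0.06, "ty": 0.0, "tz": 0.15, "rx": 0.0, "ry": 0.0, "rz": 0.0, "claw": 0.0},
  {"tx": -0.06, "ty": 0.0, "tz": 0.15, "rx": 0.0, "ry": 0.0, "rz": 0.0, "claw": 0.0},
  {"tx": -0.06, "ty": 0.0, "tz": 0.15, "rx": 0.0, "ry": 0.0, "rz": 0.0, "claw": 0.0},
])

```text
clock: 14.5
eef_pos: [472.4, -313.8, 205.9]
tool_rot: [-3.14, 0.002, 0.137]
force: [-0.1, -0.9, -0.2]
width: -0.1
```

Run:
```python
from h import *
c,im=snap('scene','s4.png'); snap('top','t2.png'); s=read_state(); print(s['clock'],s['eef_pos'],s['force'])
a=cv2.imread('pics/scene.png')[120:310,200:470]; b=cv2.imread('pics/s4.png')[120:310,200:470]
cv2.imwrite('pics/cmp.png',cv2.resize(np.hstack([a,b]),(800,281),interpolation=cv2.INTER_CUBIC)) 
cv2.imwrite('pics/cmp.png',np.vstack([cv2.resize(x[30:],None,fx=1.85*1.2,fy=1.85,interpolation=cv2.INTER_CUBIC) for x in (a,b)]))
```

```text
14.6 [ 472.38048124 -314.03834299  206.08295555] [-0.03718472  0.52010385 -0.58664789]
```

View pics/cmp.png

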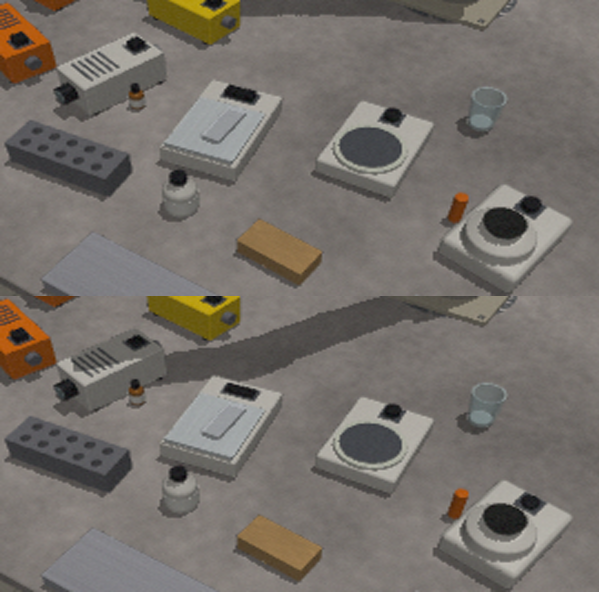

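The before and after views show the three keys sitting lower and the stirrer's key unchanged. No instrument or bystander has visibly shifted, and the arm is clear.

```bash
python3 -c "
from cell import finish_job; print(finish_job())"
```

```text
the job is handed in; nothing more can be done
None
```

I switched on the slide warmer, then the vortex mixer, then the microscope light source, each by pressing its key with the shut fingertips. The job was handed in at about 14.6 s of the 48 s allowed, and no verdict was reported.

- **Presses:** I pressed each key until the force rose above the 2–3 N sliding level. The last readings were 4.6 N (warmer), 5.2 N (mixer) and 4.4 N (light source), which suggests each stem reached its stop. The highest reading I saw was well under the 20 N limit, but force was only read at the end of each move.
- **Last checks:** the before and after pictures show all three keys lower and the stirrer's key unchanged. No instrument or other item has visibly moved. The arm was clear of everything, with force readings back at noise level.
- **What disagreed:** the fingertips touched the keys about 25 mm higher than the reported tool position implied. The first descent therefore met nothing at the expected height. I found contact by force and used the same offset for the other two keys.
- **Not measured:** the key depths were judged from force, travel and pictures, not read directly.

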